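Sort the kiln furniture and nest the tumblers

TASK

Tidy the decorating bench before the kiln is packed: lay the two long square kiln props flat in the wooden tray and put the two short round stubs in the narrow metal tray. Nest the nearer of the two clay tumblers upright inside the other one, which stays about where it stands, lowering it gently and stopping as soon as it seats, before it wedges tight. Set every piece down rather than dropping it, and leave the decorated plate where it is.

Things in the scene. Friction and masses are not known exactly. Their poses are not given: they have to be found in the camera images.
- prop_a: long kiln prop, a buff fireclay bar 80 x 30 x 30 mm, about 150 g, lying on the bench on one of its long faces. Origin at the centre of the bar (15 mm above what it lies on); x along its 80 mm length, z up at the start.
- prop_b: the other long kiln prop, same as prop_a.
- stub_a: short kiln stub, a solid buff fireclay cylinder 40 mm in diameter and 44 mm high, about 110 g, standing upright. Origin at its centre (22 mm above what it stands on); z along its axis.
- stub_b: the other short round stub, same as stub_a.
- tumbler: the loose terracotta tumbler to be nested, open and upright, 80 mm high, about 160 g; always in the row of things nearest the robot, nearer than the other tumbler. Outside it widens evenly from 44 mm diameter at the foot to 66 mm at the rim; wall 5 mm. Origin at the centre of its underside, z up.
- base_tumbler: the second terracotta tumbler, the same shape and size, loose and upright, standing farther from the robot, to receive the first. Its mouth is 56 mm wide. When the tumblers are nested the upper one comes to rest on the lower one's sloping wall by its own weight, its underside 35 to 38 mm above the lower one's underside and its rim as far above the lower rim. Origin at the centre of its underside, z up.
- prop_tray: wooden tray for the long props, 120 mm (x) by 170 mm (y) outside, fixed to the bench. Floor 4 mm thick, lip all round 5 mm wide and 12 mm high above the bench. Origin at the centre of its underside, z up.
- stub_tray: narrow aluminium tray for the round stubs, 84 mm (x) by 168 mm (y) outside, fixed to the bench. Floor 4 mm thick, lip all round 3 mm wide and 12 mm high above the bench. Origin at the centre of its underside, z up.
- plate: dark grey unfired plate, 140 mm in diameter and 20 mm high, with an orange star painted in it; loose and not to be disturbed. Origin at the centre of its underside.

How it is judged (in metres and radians):
At the end, for the whole second after the job is handed in: Both props flat on the wooden tray's floor (centre < 22.5 mm above its underside) and both stubs on the metal tray's (< 29 mm); tumbler in the other: axes within 8 mm, tilt < 0.12 rad, underside 31-42 mm above the lower one's, which is upright and within 40 mm of its start; all at rest (x of prop_a in the frame of prop_tray between -0.045 and 0.045 m and y of prop_a in the frame of prop_tray between -0.07 and 0.07 m and z of each of prop_a, prop_b in the frame of prop_tray below 0.0225 m and x of prop_b in the frame of prop_tray between -0.045 and 0.045 m and y of prop_b in the frame of prop_tray between -0.07 and 0.07 m and x of stub_a in the frame of stub_tray between -0.028 and 0.028 m and y of stub_a in the frame of stub_tray between -0.065 and 0.065 m and z of each of stub_a, stub_b in the frame of stub_tray below 0.029 m and x of stub_b in the frame of stub_tray between -0.028 and 0.028 m and y of stub_b in the frame of stub_tray between -0.065 and 0.065 m and z of tumbler in the frame of base_tumbler between 0.031 and 0.042 m and horizontal distance between tumbler and base_tumbler below 0.008 m and angle between tumbler's own z axis and vertical below 0.12 rad and angle between base_tumbler's own z axis and vertical below 0.1 rad and distance of base_tumbler from where it was at the start of the episode below 0.04 m and linear speed of each of prop_a, prop_b, stub_a, stub_b, tumbler below 0.02 m/s); the robot touches nothing.
It fails at once if the decorated plate is shifted by more than 20 mm (distance of plate from where it was at the start of the episode above 0.02 m).
It fails at once if the tumbler is forced into the other one (the walls press on each other with more than 65 N) (contact force between tumbler and base_tumbler above 65 N).
It fails at once if a piece is dropped: it falls freely by more than about 30 mm ((contact force between prop_a and the fingers below 0.02 N and linear speed of prop_a above 0.8 m/s) or (contact force between prop_b and the fingers below 0.02 N and linear speed of prop_b above 0.8 m/s) or (contact force between stub_a and the fingers below 0.02 N and linear speed of stub_a above 0.8 m/s) or (contact force between stub_b and the fingers below 0.02 N and linear speed of stub_b above 0.8 m/s) or (contact force between tumbler and the fingers below 0.02 N and linear speed of tumbler above 0.8 m/s)).
It also fails if it takes over 141 s, if anything falls off the work surface, if the arm or the gripper's body presses on something with over 40 N, if the wrist force passes 120 N, or if a joint passes its speed limit or range.

ROBOT

A 7-joint arm with a two-finger parallel gripper is mounted at the origin on the work surface. World frame = base frame: x ahead of the robot, y to its left, z up, the work surface at z = 0. Lengths are in m, angles in degrees, forces in N, time in s.
With the tool pointing down it reaches from about 0.425 to 0.875 m from the base axis. Payload 4.7 kg.
Tool frame: the origin (TCP) lies midway between the tips of the shut fingers; the grasp point (between the pads) lies 19 mm behind it (env.grip_depth is the distance from the TCP to the grasp point, in m); z points along the fingers, y is the line along which they close (so a half turn about z gives the same grasp; the last joint's range is limited). The gripper opens to 87 mm and grips with 3 to 60 N. Pads are 19 mm wide; open, the fingers measure 117 mm over their backs; the gripper's body (75 mm by 190 mm) begins 51 mm behind the grasp point.
Start: joints at [68.703, 18.392, -4.016, 83.108, 1.295, 78.541, -3.26], TCP at [0.245, -0.602, 0.223] pointing down, gripper open.
Joint ranges: [-163.93, 163.93], [-17.29, 119.83], [-79.2, 71.16], [3.27, 140.29], [-89.18, 269.18], [5.43, 117.66], [-154.24, 154.24]. Speed limits (degrees/s): [147.25, 147.25, 180, 180, 180, 180, 180].

INTERFACE

Orientations are given as [roll, pitch, yaw] about the fixed x, y, z axes, in that order (R = Rz(yaw) Ry(pitch) Rx(roll)).
In Python, from cell import get_obs, optics, env, nets gives the robot as it stands.
- The arm moves only by the shell command python3 -m creep 'ROWS' [FORCE]. ROWS is JSON, a list of rows, each an object of numbers: "wx", "wy", "wz": the turn, a rotation vector about the tool's x, y, z in degrees; "tx", "ty", "tz": the shift along the tool's x, y, z in mm; "gripper": the opening, from -1 (shut) to 1 (fully open). A call has 1 to 5 rows; each row is the pose to reach, as a shift and turn from the pose commanded when the call began, along the tool's axes at that moment; what a row does not reach only later rows make up. A row lasts 1/12 s, in which the tool goes at most 41.7 mm and 7.16 degrees, less where a joint would pass 70% of its speed; a pose out of reach is approached as far as the arm can. A call with a gripper value outside its range is refused whole. The fingers move at their own pace and stop on an object; FORCE is the grip in N (left out, the last holds). Time passes only in rows, so rows that repeat a pose let the fingers close. It gives the time, the measured TCP pose, the force, the opening and the grip force at its end, in the units of the state.
- get_obs(): the state, without advancing time (a new reading comes with each control period).
- optics.read_camera(name): name is "scene" or "side" or "wrist"; returns (picture, depth): 400x640x3 uint8, red, green, blue; 400x640 float32, m along the optical axis (not along the pixel's ray), 0 where there is no reading.
- optics.camera_info(name): a dict with "fovy" (degrees; the focal length in pixels is half the picture's height over the tangent of half this angle, whatever the lens; pixels are square), "cx", "cy" (the principal point, pixels), "R" (3x3) and "t" (3): a world point X has camera coordinates R X + t; the wrist camera has in their place "tool_from_camera" (4x4, takes a point from camera to tool coordinates, whose origin is the TCP and whose axes are the flange's). Camera axes: x right, y down, z forward; pixel columns grow to the right and rows downward; lengths in m; the calibration is good to about 2 mm. A picture is of the moment at which its call begins: read the wrist's pose just before it. camera_info takes no time and is no camera call.
- env.sign_off(): hands the job in; it is judged then, once.
Trained networks look in the newest picture that a camera, given by its name, has taken for a name from the list of things; names that differ only in an ending like _2 or _b are one class to them, and where a whole thing is asked for, a point or a joint stands for the part that bears it (a point fixed in the world has none). Each returns a list of dicts, best first, with "confidence" (0 to 1); they miss things now and then, are a little off and sometimes report something else, mostly with a low value. They report only what shows in the picture. A call takes as long as a camera call.
- nets.look_for(query, camera): "point" ([x, y, z] in m, in world coordinates, good to about 4 mm: the middle of the surface that is visible of it).
- nets.place_of(query, camera): "point" ([x, y, z] in m, in world coordinates, good to about 4 mm: a listed point, or the origin of a listed thing).
The state is a dict: "time_s": time; "qpos": joint angles; "joint_velocities": joint speeds; "effort": joint torques, N m; "tool_pos": TCP position; "tool_rot": TCP orientation; "force": force on the tool from outside, world axes, zero at the start; "wrist_torque": the same for the moment, N m; "grip_width": finger opening in m; "grasp_force": force on a finger pad.
Only numpy, scipy, OpenCV 4.12 (cv2) and the standard library are available. Lean on these libraries where they do the work, as an engineer would, in place of code of your own. Each camera call takes 0.05 s, during which the arm holds its last target. There are 200 camera calls.

## Working session

There is one attempt and no reset: what is moved stays moved. The work goes in short steps, Python scripts to look and compute and a shell command to move; the robot and the scene stay as the last step left them, time stands still between calls to the robot, and variables do not carry over. Pictures are saved under pics/ and viewed, at most 14 in all, crops included, and the job is handed in when it is done.

```bash
ls; mkdir -p pics
python3 - <<'E'
from cell import get_obs, optics, env, nets
import cv2, numpy as np
o=get_obs(); print({k:np.round(v,3).tolist() for k,v in o.items()})
for n in ("scene","side"):
    im,d=optics.read_camera(n); cv2.imwrite(f"pics/{n}0.png",im[...,::-1])
    i=optics.camera_info(n); print(n,i['fovy'],i['cx'],i['cy'],-np.array(i['R']).T@i['t'])
    for q in ("prop_a","stub_a","tumbler","base_tumbler","prop_tray","stub_tray","plate"):
        print(n,q,[(np.round(r['point'],3).tolist(),round(r['confidence'],2)) for r in nets.place_of(q,n)])
print(optics.camera_info("wrist"), env.grip_depth)
E
```

```text
pics
{'time_s': 0.0, 'qpos': [68.703, 18.44, -4.013, 83.175, 1.294, 78.539, -3.261], 'joint_velocities': [-0.04, 0.032, -0.06, 0.032, -0.086, -0.187, -0.065], 'effort': [0.0, -49.128, -0.404, -31.253, -0.064, 0.044, 0.0], 'tool_pos': [0.244, -0.602, 0.221], 'tool_rot': [-179.891, 0.006, 22.103], 'force': [0.514, 0.202, 0.776], 'wrist_torque': [0.019, 0.014, -0.015], 'grasp_force': 0.0, 'grip_width': 0.087}
scene 42.54879302074972 322.9958479503784 202.7738067782144 [ 1.08982382 -0.2898554   1.17641609]
scene prop_a [([0.44, -0.149, 0.017], 0.71), ([0.448, -0.006, 0.014], 0.58)]
scene stub_a [([0.341, -0.278, 0.022], 0.63), ([0.354, 0.294, 0.019], 0.51)]
scene tumbler [([0.423, 0.128, 0.0], 0.85)]
scene base_tumbler [([0.518, 0.363, -0.003], 0.72)]
scene prop_tray [([0.641, -0.148, 0.001], 0.57), ([0.66, 0.129, 0.0], 0.33)]
scene stub_tray [([0.662, 0.132, -0.0], 0.58)]
scene plate [([0.525, -0.366, -0.001], 0.66)]
side 46.197587132804166 316.7888411013498 191.81864703232105 [0.26438511 0.74102238 0.75024516]
side prop_a [([0.446, -0.153, 0.016], 0.81), ([0.443, -0.009, 0.012], 0.72)]
side stub_a [([0.343, -0.28, 0.021], 0.82), ([0.349, 0.293, 0.022], 0.65)]
side tumbler [([0.421, 0.132, 0.002], 0.6)]
side base_tumbler [([0.515, 0.365, 0.002], 0.72), ([0.446, -0.152, 0.013], 0.67)]
side prop_tray [([0.642, -0.147, -0.005], 0.89)]
side stub_tray [([0.422, 0.133, -0.002], 0.33)]
side plate [([0.524, -0.366, 0.002], 0.91)]
{'fovy': 58.77075077388922, 'cx': 312.38708835432624, 'cy': 208.41098691074944, 'tool_from_camera': array([[-1.73092162e-04, -9.62227229e-01, -2.72247553e-01,
         7.39107914e-02],
       [ 9.99999965e-01, -1.12494122e-04, -2.38192219e-04,
        -5.61306185e-04],
       [ 1.98568789e-04, -2.72247585e-01,  9.62227215e-01,
        -1.61798022e-01],
       [ 0.00000000e+00,  0.00000000e+00,  0.00000000e+00,
         1.00000000e+00]])} 0.0187
```

```bash
cat > h.py <<'E'
from cell import get_obs, optics, env, nets
import cv2, numpy as np
from scipy.spatial.transform import Rotation as Ro
def cloud(n):
    o=get_obs(); im,d=optics.read_camera(n); i=optics.camera_info(n)
    f=200/np.tan(np.radians(i['fovy']/2)); v,u=np.mgrid[:400,:640]
    P=np.stack([(u-i['cx'])/f*d,(v-i['cy'])/f*d,d],-1)
    if n=="wrist":
        T=i['tool_from_camera']; P=P@T[:3,:3].T+T[:3,3]
        P=P@Ro.from_euler('xyz',o['tool_rot'],degrees=True).as_matrix().T+o['tool_pos']
    else: P=(P-i['t'])@np.array(i['R'])
    P[d==0]=np.nan
    return im,P
def top(P,c,r,z0,z1):
    m=(np.hypot(P[...,0]-c[0],P[...,1]-c[1])<r)&(P[...,2]>z0)&(P[...,2]<z1)
    return P[m]
def to(x,y,z,yaw):
    """shift (mm) and turn in tool axes to reach world pose pointing down"""
    o=get_obs(); R=Ro.from_euler('xyz',o['tool_rot'],degrees=True)
    s=R.inv().apply(np.array([x,y,z])-o['tool_pos'])*1000
    w=(R.inv()*Ro.from_euler('xyz',[180,0,yaw],degrees=True)).as_rotvec(degrees=True)
    print('t',s.round(1),'w',w.round(2))
E
python3 - <<'E'
from h import *
things=dict(pa=(.443,-.151,.06,.024,.04),pb=(.446,-.008,.06,.024,.04),sa=(.342,-.279,.035,.036,.055),sb=(.352,.293,.035,.036,.055),tu=(.422,.13,.045,.072,.09),ba=(.517,.364,.045,.072,.09),ptray=(.641,-.148,.12,.008,.018),stray=(.662,.13,.11,.008,.018),plate=(.525,-.366,.09,.012,.03))
for n in("scene","side"):
    im,P=cloud(n)
    for k,(x,y,r,a,b) in things.items():
        p=top(P,(x,y),r,a,b)
        if len(p)<10: print(n,k,len(p)); continue
        q=(p[:,:2]*1000).astype(np.float32); c,s,an=cv2.minAreaRect(q)
        print(n,k,len(p),'rect',np.round(c),np.round(s),round(an,1),'z',np.round(np.percentile(p[:,2],[50,95])*1000,1))
E
```

```text
scene pa 331 rect [ 440. -152.] [30. 84.] 84.3 z [30.5 33.8]
scene pb 306 rect [444.  -7.] [30. 81.] 68.8 z [30.5 34.6]
scene sa 185 rect [ 345. -278.] [39. 37.] 41.5 z [44.2 48.3]
scene sb 142 rect [347. 289.] [38. 40.] 49.3 z [43.9 48. ]
scene tu 185 rect [421. 130.] [65. 65.] 87.1 z [78.5 83.7]
scene ba 194 rect [515. 363.] [63. 68.] 54.1 z [79.1 83.2]
scene ptray 768 rect [ 622. -140.] [162. 193.] 2.9 z [11.3 15.9]
scene stray 460 rect [671. 134.] [142. 181.] 16.0 z [10.6 15.3]
scene plate 923 rect [ 522. -368.] [138. 138.] 73.5 z [17.5 23.3]
side pa 299 rect [ 443. -149.] [35. 79.] 82.0 z [29.  31.8]
side pb 378 rect [446.  -3.] [33. 80.] 67.6 z [29.4 31.7]
side sa 142 rect [ 346. -273.] [39. 41.] 33.1 z [43.1 45.5]
side sb 403 rect [348. 293.] [38. 40.] 14.7 z [43.4 45.6]
side tu 325 rect [424. 133.] [63. 65.] 16.9 z [78.3 81.2]
side ba 463 rect [517. 366.] [65. 65.] 58.4 z [78.7 81.2]
side ptray 417 rect [ 645. -148.] [123. 174.] 2.6 z [11.3 14. ]
side stray 409 rect [662. 135.] [ 86. 172.] 2.2 z [11.4 13.9]
side plate 374 rect [ 526. -366.] [136. 137.] 76.5 z [17.  21.1]
```

View pics/scene0.png

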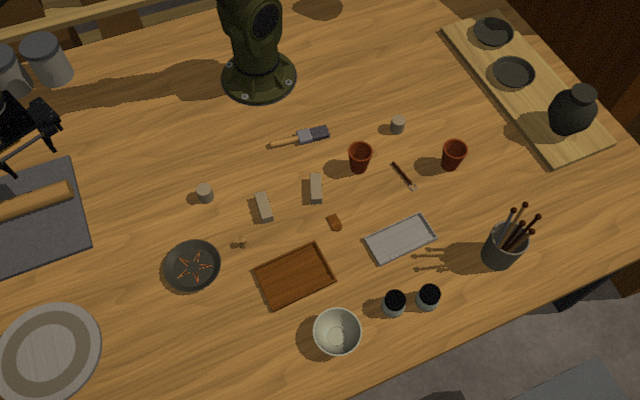

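Scene view: trays at (294,276) and (400,240), props at (264,207) and (316,188), stubs at (205,194) and (397,125), tumblers at (360,157) and (454,155), and the plate at (193,266). Heights from both cameras agree with the text. I'll do the tumbler first.

```bash
python3 -c "
from h import *
to(.42,-.46,.25,0)"
```

```text
t [216.1 -65.8 -27.4] w [1.000e-02 0.000e+00 2.211e+01]
```

```bash
python3 -m creep '[{"tx":40,"ty":-12,"tz":-10,"wz":5,"gripper":1},{"tx":80,"ty":-24,"tz":-20,"wz":11,"gripper":1},{"tx":120,"ty":-36,"tz":-27,"wz":17,"gripper":1},{"tx":160,"ty":-48,"tz":-27,"wz":22,"gripper":1},{"tx":190,"ty":-60,"tz":-27,"wz":22,"gripper":1}]'
python3 -c "
from h import *
to(.47,.13,.25,0)"
```

```text
t [ 484.4 -593.6  -27.5] w [1.000e-02 0.000e+00 2.211e+01]validation failed for argument at $[0]...
```

```bash
python3 -m creep '[{"wx":0,"wy":0,"wz":5,"tx":40,"ty":-12,"tz":-10,"gripper":1}]'
```

```text
time_s: 0.98
tool_pos: [0.2661, -0.5817, 0.2298]
tool_rot: [-179.9, 0.4, 16.3]
force: [-2.1, -0.3, -0.9]
grip_width: 0.0871
grasp_force: 0.0
```

```bash
python3 -m creep '[{"wx":0,"wy":0,"wz":5,"tx":40,"ty":-12,"tz":-10,"gripper":0.98}]'
```

```text
time_s: 1.07
tool_pos: [0.3065, -0.5553, 0.2413]
tool_rot: [-179.9, 0.1, 11.4]
force: [1.4, -0.4, 0.3]
grip_width: 0.0865
grasp_force: 0.0
```

```bash
python3 -m creep '[{"wx":0,"wy":0,"wz":5,"tx":40,"ty":-15,"tz":0,"gripper":0.98},{"wx":0,"wy":0,"wz":10,"tx":80,"ty":-30,"tz":0,"gripper":0.98},{"wx":0,"wy":0,"wz":12,"tx":110,"ty":-60,"tz":0,"gripper":0.98},{"wx":0,"wy":0,"wz":12,"tx":130,"ty":-95,"tz":0,"gripper":0.98},{"wx":0,"wy":0,"wz":12,"tx":130,"ty":-100,"tz":0,"gripper":0.98}]'
python3 -c "
from h import *
to(.47,.13,.25,0)"
```

```text
time_s: 1.48
tool_pos: [0.4224, -0.4201, 0.2422]
tool_rot: [-179.7, -0.2, 0.8]
force: [1.6, 0.4, 0.7]
grip_width: 0.0862
grasp_force: 0.0
t [  55.7 -549.4   -5. ] w [-0.27 -0.18  0.84]
```

```bash
python3 -m creep '[{"wx":0,"wy":0,"wz":0,"tx":20,"ty":-35,"tz":0,"gripper":0.98},{"wx":0,"wy":0,"wz":0,"tx":40,"ty":-70,"tz":0,"gripper":0.98},{"wx":0,"wy":0,"wz":0,"tx":60,"ty":-105,"tz":0,"gripper":0.98},{"wx":0,"wy":0,"wz":0,"tx":70,"ty":-145,"tz":0,"gripper":0.98},{"wx":0,"wy":0,"wz":0,"tx":70,"ty":-185,"tz":0,"gripper":0.98}]' | tail -6 | head -3
python3 -m creep '[{"wx":0,"wy":0,"wz":0,"tx":0,"ty":-40,"tz":0,"gripper":0.98},{"wx":0,"wy":0,"wz":0,"tx":0,"ty":-80,"tz":0,"gripper":0.98},{"wx":0,"wy":0,"wz":0,"tx":0,"ty":-120,"tz":0,"gripper":0.98},{"wx":0,"wy":0,"wz":0,"tx":0,"ty":-160,"tz":0,"gripper":0.98},{"wx":0,"wy":0,"wz":0,"tx":0,"ty":-200,"tz":0,"gripper":0.98}]'| head -3
python3 -m creep '[{"wx":0,"wy":0,"wz":1,"tx":-10,"ty":-40,"tz":0,"gripper":0.98},{"wx":0,"wy":0,"wz":1,"tx":-25,"ty":-75,"tz":0,"gripper":0.98},{"wx":0,"wy":0,"wz":1,"tx":-40,"ty":-110,"tz":0,"gripper":0.98},{"wx":0,"wy":0,"wz":1,"tx":-65,"ty":-140,"tz":0,"gripper":0.98},{"wx":0,"wy":0,"wz":1,"tx":-75,"ty":-160,"tz":0,"gripper":0.98}]'| head -3
python3 -m creep '[{"wx":0,"wy":0,"wz":0,"tx":0,"ty":0,"tz":0,"gripper":0.98},{"wx":0,"wy":0,"wz":0,"tx":0,"ty":0,"tz":0,"gripper":0.98}]'
cat >> h.py <<'E'
def ring(c,r,z0,z1,n="wrist"):
    im,P=cloud(n); p=top(P,c,r,z0,z1); (q,s,a)=cv2.minAreaRect((p[:,:2]*1000).astype(np.float32))
    A=np.c_[p[:,:2],np.ones(len(p))]; print('N',len(p),'rect',np.round(q,1),np.round(s,1),round(a,1),'z50/95',np.round(np.percentile(p[:,2],[50,95])*1000,1),'mean',(p[:,:2].mean(0)*1000).round(1))
    return im
E
python3 - <<'E'
from h import *
im=ring((.422,.13),.045,.072,.09); cv2.imwrite("pics/w1.png",im[...,::-1])
print(nets.place_of("tumbler","wrist")); to(.422,.131,.05,0); print(get_obs()['tool_pos'],get_obs()['qpos'])
E
```

```text
time_s: 1.9
tool_pos: [0.4873, -0.2418, 0.2418]
tool_rot: [-180.0, -0.1, 0.2]
time_s: 2.32
tool_pos: [0.4849, -0.0425, 0.2423]
tool_rot: [180.0, -0.0, 0.1]
time_s: 2.73
tool_pos: [0.4073, 0.119, 0.2421]
tool_rot: [180.0, 0.0, -0.6]
time_s: 2.9
tool_pos: [0.4097, 0.1164, 0.2424]
tool_rot: [179.9, -0.1, -0.7]
force: [0.4, -1.1, -0.7]
grip_width: 0.086
grasp_force: 0.0
N 1313 rect [421.4 131.2] [64.3 64.2] 89.8 z50/95 [79.3 80.6] mean [420.4 131.5]
[{'point': [0.4201, 0.1318, -0.0035], 'confidence': 0.76}]
t [ 11.1 -16.7 192.1] w [ 0.03 -0.04 -0.97]
[0.41047527 0.11458311 0.24210313] [  21.77297671  -10.33195817  -35.90175336  109.70665057   -6.11323182
   78.72783118 -103.45965576]
```

View pics/w1.png

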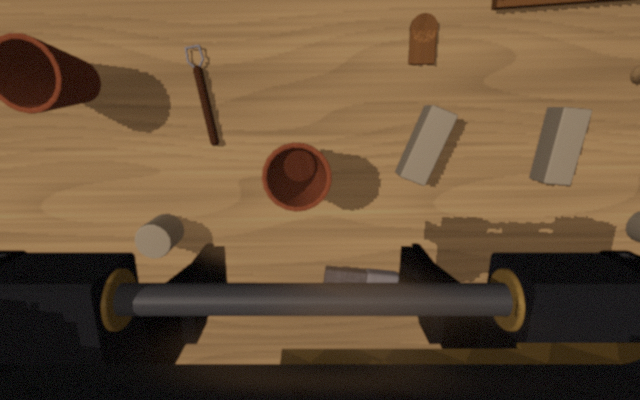

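Wrist view: the tumbler mouth is at (297,176), stub_b at (157,237) and the base tumbler at (28,73). The tumbler is at (0.421, 0.1315) with its rim at 80 mm, as expected.

```bash
python3 -m creep '[{"wx":0,"wy":0,"wz":-1,"tx":11,"ty":-17,"tz":30,"gripper":0.98},{"wx":0,"wy":0,"wz":-1,"tx":11,"ty":-17,"tz":65,"gripper":0.98},{"wx":0,"wy":0,"wz":-1,"tx":11,"ty":-17,"tz":95,"gripper":0.98},{"wx":0,"wy":0,"wz":-1,"tx":11,"ty":-17,"tz":110,"gripper":0.98},{"wx":0,"wy":0,"wz":-1,"tx":11,"ty":-17,"tz":110,"gripper":0.98}]'
python3 - <<'E'
from h import *
for k in range(1): ring((.422,.131),.045,.072,.09)
to(.421,.1315,.048,0); print(get_obs()['tool_pos'])
E
```

```text
time_s: 3.42
tool_pos: [0.4189, 0.1304, 0.1281]
tool_rot: [180.0, 0.4, -0.0]
force: [-0.1, -0.3, 0.5]
grip_width: 0.0862
grasp_force: 0.0
N 2949 rect [421.8 131.2] [64.5 64.9] 12.6 z50/95 [79.2 80.5] mean [419.8 131.2]
t [ 0.9 -0.4 82.3] w [-0.01  0.25 -0.02]
[0.42042019 0.13106037 0.13034927]
```

```bash
python3 -m creep '[{"wx":0,"wy":0,"wz":0,"tx":1,"ty":0,"tz":25,"gripper":0.98},{"wx":0,"wy":0,"wz":0,"tx":1,"ty":0,"tz":50,"gripper":0.98},{"wx":0,"wy":0,"wz":0,"tx":1,"ty":0,"tz":72,"gripper":0.98},{"wx":0,"wy":0,"wz":0,"tx":1,"ty":0,"tz":82,"gripper":0.98},{"wx":0,"wy":0,"wz":0,"tx":1,"ty":0,"tz":82,"gripper":0.4}]' 20
python3 -m creep '[{"wx":0,"wy":0,"wz":0,"tx":0,"ty":0,"tz":0,"gripper":0.2},{"wx":0,"wy":0,"wz":0,"tx":0,"ty":0,"tz":0,"gripper":0.2},{"wx":0,"wy":0,"wz":0,"tx":0,"ty":0,"tz":0,"gripper":0.2},{"wx":0,"wy":0,"wz":0,"tx":0,"ty":0,"tz":0,"gripper":0.2},{"wx":0,"wy":0,"wz":0,"tx":0,"ty":0,"tz":0,"gripper":0.2}]' 20
python3 -m creep '[{"wx":0,"wy":0,"wz":0,"tx":0,"ty":0,"tz":0,"gripper":0.2},{"wx":0,"wy":0,"wz":0,"tx":0,"ty":0,"tz":0,"gripper":0.2},{"wx":0,"wy":0,"wz":0,"tx":0,"ty":0,"tz":0,"gripper":0.2}]' 20
```

```text
time_s: 3.88
tool_pos: [0.4218, 0.1317, 0.0491]
tool_rot: [180.0, 0.1, 0.0]
force: [-0.0, -0.0, 0.7]
grip_width: 0.0836
grasp_force: 0.0
time_s: 4.3
tool_pos: [0.4237, 0.1325, 0.0514]
tool_rot: [180.0, -0.2, 0.1]
force: [0.3, -0.7, 7.0]
grip_width: 0.0653
grasp_force: 19.4
time_s: 4.55
tool_pos: [0.4238, 0.1325, 0.0514]
tool_rot: [180.0, -0.2, 0.1]
force: [0.1, -0.1, 6.4]
grip_width: 0.0649
grasp_force: 19.4
```

```bash
python3 -m creep '[{"wx":0,"wy":0,"wz":0,"tx":0,"ty":0,"tz":-10,"gripper":0.2},{"wx":0,"wy":0,"wz":0,"tx":0,"ty":0,"tz":-35,"gripper":0.2},{"wx":0,"wy":0,"wz":0,"tx":0,"ty":0,"tz":-70,"gripper":0.2},{"wx":0,"wy":0,"wz":0,"tx":0,"ty":0,"tz":-105,"gripper":0.2},{"wx":0,"wy":0,"wz":0,"tx":0,"ty":0,"tz":-130,"gripper":0.2}]' 20
python3 -m creep '[{"wx":0,"wy":0,"wz":0,"tx":0,"ty":-25,"tz":-10,"gripper":0.2},{"wx":0,"wy":0,"wz":0,"tx":10,"ty":-55,"tz":-10,"gripper":0.2},{"wx":0,"wy":0,"wz":0,"tx":20,"ty":-85,"tz":-10,"gripper":0.2},{"wx":0,"wy":0,"wz":0,"tx":35,"ty":-110,"tz":-10,"gripper":0.2},{"wx":0,"wy":0,"wz":0,"tx":35,"ty":-115,"tz":-10,"gripper":0.2}]' 20
python3 - <<'E'
from h import *
im=ring((.517,.364),.045,.072,.09); cv2.imwrite("pics/w2.png",im[...,::-1])
im=ring((.517,.364),.045,.072,.09,"side"); cv2.imwrite("pics/s2.png",im[100:,:][...,::-1])
im=ring((.517,.364),.045,.072,.09,"scene")
o=get_obs(); print(o['tool_pos'],o['tool_rot']); t=o['tool_pos']
ring(t[:2],.06,t[2]-.06,t[2]+.034,"side")
E
```

```text
time_s: 4.97
tool_pos: [0.4224, 0.1333, 0.1831]
tool_rot: [-180.0, -0.1, 0.2]
force: [0.8, -0.3, -1.8]
grip_width: 0.065
grasp_force: 20.0
time_s: 5.38
tool_pos: [0.4578, 0.2524, 0.1905]
tool_rot: [-179.7, -0.0, 0.3]
force: [0.5, 0.0, -0.8]
grip_width: 0.0651
grasp_force: 20.0
N 2258 rect [514.8 363.8] [64.7 64.8] 34.8 z50/95 [79.1 80.5] mean [515.9 367. ]
N 468 rect [517.1 366. ] [64.2 64.7] 41.7 z50/95 [78.8 81.3] mean [517.5 365.6]
N 188 rect [515.3 361.9] [63.5 66.1] 44.2 z50/95 [79.2 83.9] mean [515.3 362.1]
[0.45607002 0.24752129 0.18962378] [1.79966384e+02 1.11410480e-01 1.86339773e-01]
N 735 rect [448.  257.9] [77.6 45.4] 69.4 z50/95 [188.6 218.2] mean [442.1 263.7]
```

View pics/w2.png

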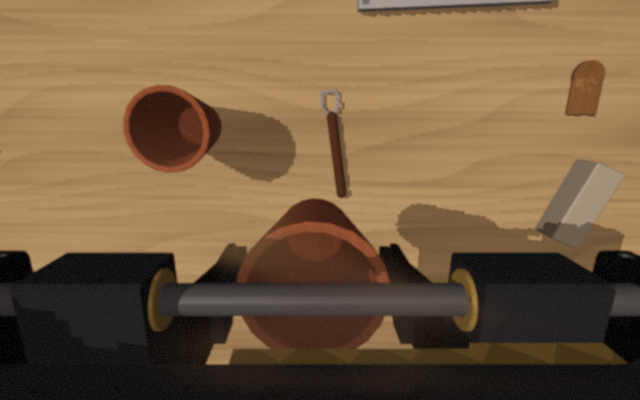

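View pics/s2.png

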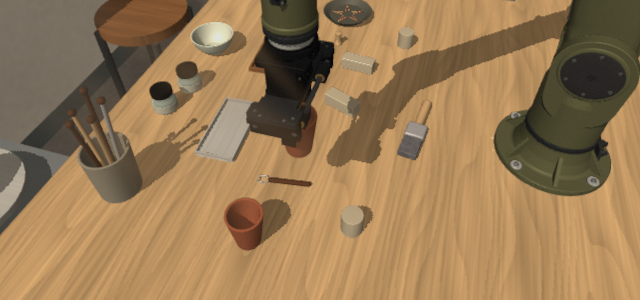

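Wrist view: the tumbler is held with its rim centred near (313,285), and the base tumbler is at (170,127). The side view shows it held upright. Next I'll measure both rims in the tool frame from one picture.

```bash
cat >> h.py <<'E'
def tcloud():
    im,d=optics.read_camera("wrist"); i=optics.camera_info("wrist")
    f=200/np.tan(np.radians(i['fovy']/2)); v,u=np.mgrid[:400,:640]; T=i['tool_from_camera']
    P=np.stack([(u-i['cx'])/f*d,(v-i['cy'])/f*d,d],-1)@T[:3,:3].T+T[:3,3]; P[d==0]=np.nan
    return im,P*1000
from scipy.optimize import least_squares
def circ(p,r,c0):
    s=least_squares(lambda c:np.hypot(p[:,0]-c[0],p[:,1]-c[1])-r,c0,loss='soft_l1',f_scale=1.)
    return s.x.round(2),round(float(np.abs(s.fun).mean()),2),len(p)
E
python3 - <<'E'
from h import *
im,P=tcloud()
red=(im[...,0].astype(int)>im[...,1]+25)&(im[...,0]>1.6*im[...,2])
m=red&(np.hypot(P[...,0],P[...,1])<40)&(P[...,2]<20)&(P[...,2]>-60)
z=P[m][:,2]; print('held',m.sum(),np.percentile(z,[1,5,20,50]))
z0=np.percentile(z,2)
print(circ(P[m&(P[...,2]<z0+4)],30.5,[0,0]))
b=red&(np.hypot(P[...,0]-59,P[...,1]+116)<50)&(P[...,2]>90)&(P[...,2]<130)
zb=np.percentile(P[b][:,2],2); print('base',zb,circ(P[b&(P[...,2]<zb+4)],30.5,[59,-116]))
# foot silhouettes: outer wall front points, x vs z of held
w=m&(np.abs(P[...,1])<6)&(P[...,0]>15); q=P[w]; 
for a in range(-30,50,10):
    s=q[(q[:,2]>a)&(q[:,2]<a+10)]; print(a, len(s), s[:,0].max().round(1) if len(s) else '')
E
```

```text
held 9001 [-29.8134309  -29.17961541 -28.24324918 -22.66617056]
(array([-1.19, -0.38]), 1.39, 3789)
base 108.6075459283579 (array([  59.13, -116.8 ]), 1.35, 1861)
-30 441 31.0
-20 109 29.7
-10 86 28.4
0 77 27.1
10 62 25.8
20 0 
30 0 
40 0
```

```bash
python3 -m creep '[{"wx":0,"wy":0,"wz":0,"tx":12,"ty":-25,"tz":0,"gripper":0.2},{"wx":0,"wy":0,"wz":0,"tx":30,"ty":-60,"tz":0,"gripper":0.2},{"wx":0,"wy":0,"wz":0,"tx":48,"ty":-95,"tz":0,"gripper":0.2},{"wx":0,"wy":0,"wz":0,"tx":60,"ty":-116,"tz":10,"gripper":0.2},{"wx":0,"wy":0,"wz":0,"tx":60,"ty":-116,"tz":35,"gripper":0.2}]' 20
python3 -m creep '[{"wx":0,"wy":0,"wz":0,"tx":0,"ty":0,"tz":10,"gripper":0.2},{"wx":0,"wy":0,"wz":0,"tx":0,"ty":0,"tz":10,"gripper":0.2},{"wx":0,"wy":0,"wz":0,"tx":0,"ty":0,"tz":10,"gripper":0.2}]' 20
python3 - <<'E'
from h import *
im,P=tcloud(); cv2.imwrite("pics/w3.png",im[...,::-1])
red=(im[...,0].astype(int)>im[...,1]+25)&(im[...,0]>1.6*im[...,2])
h=red&(np.hypot(P[...,0],P[...,1])<40)
m=h&(P[...,2]<-25)&(P[...,2]>-32); print(circ(P[m],30.5,[0,0]))
b=h&(P[...,2]>40)&(P[...,2]<85); zb=np.percentile(P[b][:,2],2); q=P[b&(P[...,2]<zb+4)]; print('base',zb,circ(q,30.5,[0,0]),circ(q,30.5,[5,5]))
print(get_obs()['tool_pos'],get_obs()['tool_rot'])
E
```

```text
time_s: 6.05
tool_pos: [0.5195, 0.3691, 0.1579]
tool_rot: [-179.6, -0.3, 0.2]
force: [-0.2, 0.6, -2.0]
grip_width: 0.0649
grasp_force: 20.0
time_s: 6.3
tool_pos: [0.5168, 0.3614, 0.1446]
tool_rot: [179.9, 0.0, 0.0]
force: [0.3, 0.7, -0.8]
grip_width: 0.0647
grasp_force: 20.0
(array([-1.07, -0.34]), 1.4, 3856)
base 40.70686519333584 (array([12.78,  0.33]), 4.67, 435) (array([12.78,  0.33]), 4.67, 435)
[0.51733704 0.36211383 0.14578375] [ 1.79933082e+02 -6.47677987e-02 -3.27225556e-03]
```

View pics/w3.png

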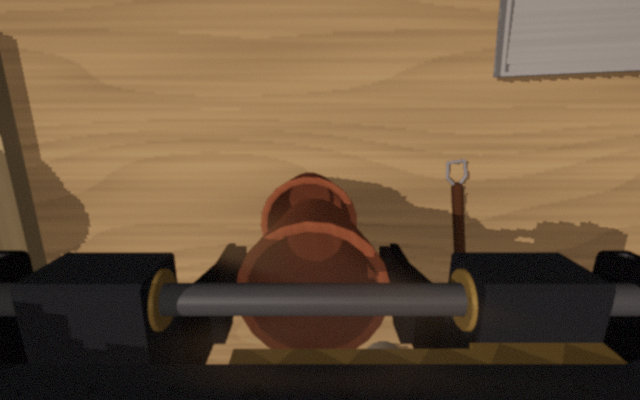

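The base rim shows below the held one as an arc spanning columns 261–357, with its top at row 177. I'll refit it over the right depth band.

Run:
```python
from h import *
im,P=tcloud()
red=(im[...,0].astype(int)>im[...,1]+25)&(im[...,0]>1.6*im[...,2])
h=red&(np.hypot(P[...,0],P[...,1])<45); v,u=np.mgrid[:400,:640]
b=h&(P[...,2]>55)&(P[...,2]<85)&(v<230); zb=np.percentile(P[b][:,2],2); q=P[b&(P[...,2]<zb+3)&(np.hypot(P[...,0],P[...,1])>26)]
print('base',zb,circ(q,30.5,[0,0]),q.min(0),q.max(0))
```

```text
base 64.95070249825235 (array([-2.23, -1.69]), 1.1, 951) [ -5.31003633 -34.6546136   64.2146454 ] [30.4560467  29.93105226 67.94461135]
```

```bash
python3 -m creep '[{"wx":0,"wy":0,"wz":0,"tx":-1,"ty":-1.5,"tz":5,"gripper":0.2},{"wx":0,"wy":0,"wz":0,"tx":-1,"ty":-1.5,"tz":15,"gripper":0.2},{"wx":0,"wy":0,"wz":0,"tx":-1,"ty":-1.5,"tz":25,"gripper":0.2},{"wx":0,"wy":0,"wz":0,"tx":-1,"ty":-1.5,"tz":33,"gripper":0.2},{"wx":0,"wy":0,"wz":0,"tx":-1,"ty":-1.5,"tz":33,"gripper":0.2}]' 20
python3 -m creep '[{"wx":0,"wy":0,"wz":0,"tx":0,"ty":0,"tz":4,"gripper":0.2},{"wx":0,"wy":0,"wz":0,"tx":0,"ty":0,"tz":8,"gripper":0.2},{"wx":0,"wy":0,"wz":0,"tx":0,"ty":0,"tz":12,"gripper":0.2},{"wx":0,"wy":0,"wz":0,"tx":0,"ty":0,"tz":12,"gripper":0.2}]' 20
python3 - <<'E'
from h import *
im,P=tcloud(); cv2.imwrite("pics/w4.png",im[...,::-1])
red=(im[...,0].astype(int)>im[...,1]+25)&(im[...,0]>1.6*im[...,2])
h=red&(np.hypot(P[...,0],P[...,1])<45); v,u=np.mgrid[:400,:640]
m=h&(P[...,2]<-25)&(P[...,2]>-32); print(circ(P[m],30.5,[0,0]))
b=h&(P[...,2]>13)&(P[...,2]<45)&(v<230)&(np.hypot(P[...,0],P[...,1])>27); zb=np.percentile(P[b][:,2],2); q=P[b&(P[...,2]<zb+3)]
print('base',zb,circ(q,30.5,[0,0]),q.min(0),q.max(0)); print(get_obs()['force'])
E
```

```text
time_s: 6.82
tool_pos: [0.5146, 0.3639, 0.1091]
tool_rot: [179.9, 0.2, 0.1]
force: [-0.4, -1.1, -2.5]
grip_width: 0.0651
grasp_force: 20.0
time_s: 7.15
tool_pos: [0.5155, 0.3649, 0.099]
tool_rot: [180.0, 0.1, 0.1]
force: [-0.9, -0.4, -1.3]
grip_width: 0.0649
grasp_force: 20.0
(array([-1.09, -0.34]), 1.41, 3851)
base 18.236687182868536 (array([-0.45,  0.76]), 1.2, 1197) [ 10.39663418 -29.2128587   17.52042941] [32.35523751 30.90835394 21.20508551]
[-0.58967687  0.15572476 -1.35927588]
```

```bash
python3 -m creep '[{"wx":0,"wy":0,"wz":0,"tx":0.5,"ty":0.7,"tz":2,"gripper":0.2},{"wx":0,"wy":0,"wz":0,"tx":0.5,"ty":0.7,"tz":4,"gripper":0.2},{"wx":0,"wy":0,"wz":0,"tx":0.5,"ty":0.7,"tz":6,"gripper":0.2},{"wx":0,"wy":0,"wz":0,"tx":0.5,"ty":0.7,"tz":6,"gripper":0.2},{"wx":0,"wy":0,"wz":0,"tx":0.5,"ty":0.7,"tz":6,"gripper":0.2}]' 20
python3 -m creep '[{"wx":0,"wy":0,"wz":0,"tx":0,"ty":0,"tz":1,"gripper":0.2},{"wx":0,"wy":0,"wz":0,"tx":0,"ty":0,"tz":2,"gripper":0.2},{"wx":0,"wy":0,"wz":0,"tx":0,"ty":0,"tz":2,"gripper":0.2}]' 20
```

```text
time_s: 7.62
tool_pos: [0.5163, 0.3646, 0.0939]
tool_rot: [180.0, 0.0, 0.1]
force: [-0.2, 1.1, -1.5]
grip_width: 0.0644
grasp_force: 20.0
time_s: 7.87
tool_pos: [0.5163, 0.3647, 0.0919]
tool_rot: [-180.0, -0.0, 0.1]
force: [-0.2, 0.7, -1.2]
grip_width: 0.065
grasp_force: 20.0
```

```bash
python3 -m creep '[{"wx":0,"wy":0,"wz":0,"tx":0,"ty":0,"tz":1,"gripper":0.2},{"wx":0,"wy":0,"wz":0,"tx":0,"ty":0,"tz":1,"gripper":0.2},{"wx":0,"wy":0,"wz":0,"tx":0,"ty":0,"tz":1,"gripper":0.2}]' 20 | sed -n 2,4p
python3 -m creep '[{"wx":0,"wy":0,"wz":0,"tx":0,"ty":0,"tz":1,"gripper":0.2},{"wx":0,"wy":0,"wz":0,"tx":0,"ty":0,"tz":1,"gripper":0.2},{"wx":0,"wy":0,"wz":0,"tx":0,"ty":0,"tz":1,"gripper":0.2}]' 20 | sed -n 2,4p
```

```text
tool_pos: [0.5164, 0.3647, 0.091]
tool_rot: [-180.0, -0.0, 0.1]
force: [0.9, 1.1, -1.8]
tool_pos: [0.5165, 0.3648, 0.0903]
tool_rot: [-180.0, -0.0, 0.1]
force: [-0.1, 0.6, 0.6]
```

```bash
python3 -m creep '[{"wx":0,"wy":0,"wz":0,"tx":0,"ty":0,"tz":1,"gripper":0.2},{"wx":0,"wy":0,"wz":0,"tx":0,"ty":0,"tz":1,"gripper":0.2},{"wx":0,"wy":0,"wz":0,"tx":0,"ty":0,"tz":1,"gripper":0.2}]' 20 | sed -n 2,4p
python3 - <<'E'
from h import *
im,P=tcloud()
red=(im[...,0].astype(int)>im[...,1]+25)&(im[...,0]>1.6*im[...,2])
h=red&(np.hypot(P[...,0],P[...,1])<45); v,u=np.mgrid[:400,:640]
m=h&(P[...,2]<-25)&(P[...,2]>-32); print(np.percentile(P[m][:,2],2),circ(P[m],30.5,[0,0]))
b=h&(P[...,2]>2)&(P[...,2]<45)&(v<230)&(np.hypot(P[...,0],P[...,1])>27.5); zb=np.percentile(P[b][:,2],2); q=P[b&(P[...,2]<zb+3)]
print('base',zb,circ(q,30.5,[0,0]),q.min(0),q.max(0)); print(get_obs()['force'])
E
```

```text
tool_pos: [0.5167, 0.365, 0.0896]
tool_rot: [-180.0, -0.1, 0.1]
force: [0.8, 0.5, 3.9]
-29.666059901667793 (array([-1.09, -0.32]), 1.4, 3843)
base 8.662106432030352 (array([-1.25,  0.32]), 0.91, 889) [ 13.96948884 -27.59748305   7.64737194] [30.90996182 28.68267891 11.6545095 ]
[0.89123208 0.09056678 4.36427539]
```

Contact: about 5 N of upward force, with the rims 38 mm apart. I'm stopping here and releasing.

```bash
python3 -m creep '[{"wx":0,"wy":0,"wz":0,"tx":0,"ty":0,"tz":0,"gripper":0.6},{"wx":0,"wy":0,"wz":0,"tx":0,"ty":0,"tz":0,"gripper":0.8},{"wx":0,"wy":0,"wz":0,"tx":0,"ty":0,"tz":0,"gripper":0.98},{"wx":0,"wy":0,"wz":0,"tx":0,"ty":0,"tz":0,"gripper":0.98},{"wx":0,"wy":0,"wz":0,"tx":0,"ty":0,"tz":0,"gripper":0.98}]'
python3 -m creep '[{"wx":0,"wy":0,"wz":0,"tx":0,"ty":0,"tz":0,"gripper":0.98},{"wx":0,"wy":0,"wz":0,"tx":0,"ty":0,"tz":-15,"gripper":0.98},{"wx":0,"wy":0,"wz":0,"tx":0,"ty":0,"tz":-40,"gripper":0.98},{"wx":0,"wy":0,"wz":0,"tx":0,"ty":0,"tz":-80,"gripper":0.98},{"wx":0,"wy":0,"wz":0,"tx":0,"ty":0,"tz":-110,"gripper":0.98}]'
python3 - <<'E'
from h import *
im,P=tcloud()
red=(im[...,0].astype(int)>im[...,1]+25)&(im[...,0]>1.6*im[...,2])
z0=get_obs()['tool_pos'][2]*1000
h=red&(np.hypot(P[...,0],P[...,1])<50); m=h&(P[...,2]>z0-125)&(P[...,2]<z0-100)
zu=np.percentile(P[m][:,2],2); print(z0-zu,circ(P[m&(P[...,2]<zu+4)],30.5,[0,0]))
m=h&(P[...,2]>z0-90)&(P[...,2]<z0-70);m&=np.hypot(P[...,0],P[...,1])>27; zu=np.percentile(P[m][:,2],2); print(z0-zu,circ(P[m&(P[...,2]<zu+4)],30.5,[0,0]))
im=ring((.516,.365),.045,.105,.13,"side"); ring((.352,.291),.035,.036,.055,"wrist")
cv2.imwrite("pics/s5.png",cv2.resize(im[250:400,150:400],None,fx=2,fy=2)[...,::-1]); to(.348,.291,.10,0)
E
```

```text
time_s: 9.08
tool_pos: [0.5159, 0.3641, 0.0883]
tool_rot: [180.0, 0.1, 0.1]
force: [-0.2, -0.6, 0.5]
grip_width: 0.084
grasp_force: 0.0
time_s: 9.5
tool_pos: [0.5163, 0.365, 0.2022]
tool_rot: [-179.9, -0.1, 0.1]
force: [0.9, 1.1, 1.2]
grip_width: 0.0862
grasp_force: 0.0
124.86798574437734 (array([-0.76,  0.95]), 1.44, 1663)
87.89628137051012 (array([-1.12,  0.92]), 1.04, 405)
N 621 rect [516.8 366.2] [63.8 65.1] 21.8 z50/95 [115.7 118.8] mean [517.6 365.3]
N 593 rect [356.4 292.3] [20.9 39.1] 6.8 z50/95 [43.4 44.7] mean [357.4 292.3]
t [-170.3   75.2  102.1] w [-0.2  -0.33  0.12]
```

View pics/s5.png

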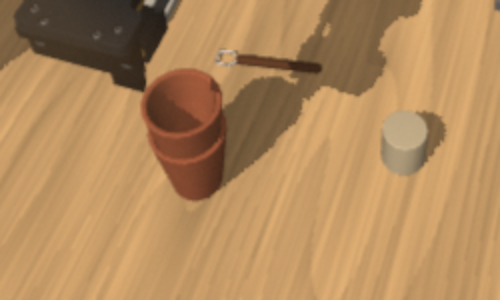

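Side crop: the tumblers are nested upright at (185,130) and stub_b is at (404,142). Rim spacing is 37 mm and the axes agree to within 0.5 mm. Next is stub_b.

```bash
python3 -m creep '[{"wx":0,"wy":0,"wz":0,"tx":-35,"ty":15,"tz":0,"gripper":0.98},{"wx":0,"wy":0,"wz":0,"tx":-70,"ty":30,"tz":0,"gripper":0.98},{"wx":0,"wy":0,"wz":0,"tx":-105,"ty":45,"tz":10,"gripper":0.98},{"wx":0,"wy":0,"wz":0,"tx":-140,"ty":60,"tz":30,"gripper":0.98},{"wx":0,"wy":0,"wz":0,"tx":-168,"ty":74,"tz":50,"gripper":0.98}]'
python3 -m creep '[{"wx":0,"wy":0,"wz":0,"tx":0,"ty":0,"tz":35,"gripper":0.98},{"wx":0,"wy":0,"wz":0,"tx":0,"ty":0,"tz":35,"gripper":0.98},{"wx":0,"wy":0,"wz":0,"tx":0,"ty":0,"tz":35,"gripper":0.98}]'
python3 - <<'E'
from h import *
im,P=tcloud(); z0=get_obs()['tool_pos'][2]*1000
m=(np.hypot(P[...,0],P[...,1])<35)&(abs(P[...,2]-(z0-44))<5)
p=P[m]; print(len(p),p.min(0),p.max(0),np.median(p[:,2])-z0,z0, p[:,:2].mean(0))
E
```

```text
time_s: 10.07
tool_pos: [0.3462, 0.2895, 0.1478]
tool_rot: [180.0, 0.0, 0.1]
force: [-0.9, 0.3, -0.1]
grip_width: 0.0862
grasp_force: 0.0
time_s: 10.32
tool_pos: [0.3475, 0.2892, 0.1133]
tool_rot: [179.9, 0.1, 0.1]
force: [0.7, 1.3, -0.1]
grip_width: 0.0864
grasp_force: 0.0
2508 [-19.81472574 -21.33867914  67.5668156 ] [19.40537012 17.39596645 75.27914394] -44.779483785357414 114.40125897563334 [ 0.72967108 -1.85656489]
```

```bash
python3 -m creep '[{"wx":0,"wy":0,"wz":0,"tx":0,"ty":-2,"tz":30,"gripper":0.98},{"wx":0,"wy":0,"wz":0,"tx":0,"ty":-2,"tz":60,"gripper":0.98},{"wx":0,"wy":0,"wz":0,"tx":0,"ty":-2,"tz":85,"gripper":0.98},{"wx":0,"wy":0,"wz":0,"tx":0,"ty":-2,"tz":98,"gripper":0.6},{"wx":0,"wy":0,"wz":0,"tx":0,"ty":-2,"tz":98,"gripper":0}]' 20 | head -2
python3 -m creep '[{"wx":0,"wy":0,"wz":0,"tx":0,"ty":0,"tz":0,"gripper":-0.3},{"wx":0,"wy":0,"wz":0,"tx":0,"ty":0,"tz":0,"gripper":-0.3},{"wx":0,"wy":0,"wz":0,"tx":0,"ty":0,"tz":0,"gripper":-0.3},{"wx":0,"wy":0,"wz":0,"tx":0,"ty":0,"tz":0,"gripper":-0.3},{"wx":0,"wy":0,"wz":0,"tx":0,"ty":0,"tz":0,"gripper":-0.3}]' 20
python3 -m creep '[{"wx":0,"wy":0,"wz":0,"tx":0,"ty":0,"tz":0,"gripper":-0.3},{"wx":0,"wy":0,"wz":0,"tx":0,"ty":0,"tz":0,"gripper":-0.3},{"wx":0,"wy":0,"wz":0,"tx":0,"ty":0,"tz":0,"gripper":-0.3},{"wx":0,"wy":0,"wz":0,"tx":0,"ty":0,"tz":0,"gripper":-0.3}]' 20
```

```text
time_s: 10.78
tool_pos: [0.3477, 0.2923, 0.014]
time_s: 11.2
tool_pos: [0.3492, 0.2926, 0.0168]
tool_rot: [-180.0, -0.1, 0.1]
force: [-0.4, -0.3, 0.4]
grip_width: 0.0471
grasp_force: 0.0
time_s: 11.53
tool_pos: [0.3489, 0.2921, 0.0164]
tool_rot: [180.0, -0.0, 0.1]
force: [-0.5, -1.3, 5.8]
grip_width: 0.0394
grasp_force: 20.0
```

```bash
python3 -m creep '[{"wx":0,"wy":0,"wz":0,"tx":0,"ty":0,"tz":-15,"gripper":-0.3},{"wx":0,"wy":0,"wz":0,"tx":0,"ty":0,"tz":-50,"gripper":-0.3},{"wx":0,"wy":0,"wz":0,"tx":20,"ty":20,"tz":-80,"gripper":-0.3},{"wx":0,"wy":0,"wz":0,"tx":50,"ty":40,"tz":-100,"gripper":-0.3},{"wx":0,"wy":0,"wz":0,"tx":85,"ty":55,"tz":-110,"gripper":-0.3}]' 20 | head -2
python3 -m creep '[{"wx":0,"wy":0,"wz":0,"tx":35,"ty":15,"tz":0,"gripper":-0.3},{"wx":0,"wy":0,"wz":0,"tx":70,"ty":30,"tz":0,"gripper":-0.3},{"wx":0,"wy":0,"wz":0,"tx":105,"ty":45,"tz":0,"gripper":-0.3},{"wx":0,"wy":0,"wz":0,"tx":140,"ty":60,"tz":0,"gripper":-0.3},{"wx":0,"wy":0,"wz":0,"tx":150,"ty":63,"tz":0,"gripper":-0.3}]' 20 | head -2
python3 -m creep '[{"wx":0,"wy":0,"wz":0,"tx":0,"ty":0,"tz":0,"gripper":-0.3},{"wx":0,"wy":0,"wz":0,"tx":0,"ty":0,"tz":0,"gripper":-0.3}]' 20
python3 - <<'E'
from h import *
im,P=cloud("wrist"); cv2.imwrite("pics/w6.png",im[...,::-1])
for z in [(-.01,.02)]:
    x=P[...,0];y=P[...,1]
    g=(abs(im.max(-1).astype(int)-im.min(-1))<20)&(im.min(-1)>90)&(P[...,2]<.02)&(P[...,2]>-.005)
    p=P[g]; c,s,a=cv2.minAreaRect((p[:,:2]*1000).astype(np.float32)); print(len(p),c,s,a,np.percentile(p[:,2],[10,50,90,99]))
print(get_obs()['tool_pos'])
E
```

```text
time_s: 11.95
tool_pos: [0.4348, 0.2369, 0.1289]
time_s: 12.37
tool_pos: [0.5889, 0.169, 0.1246]
time_s: 12.53
tool_pos: [0.5829, 0.1748, 0.1249]
tool_rot: [-179.9, 0.1, 0.1]
force: [-0.8, 1.3, -2.3]
grip_width: 0.0396
grasp_force: 20.0
23076 (660.0362548828125, 132.43997192382812) (82.42349243164062, 166.91725158691406) 2.541762351989746 [0.00277311 0.00374719 0.00581932 0.01248114]
[0.58209885 0.17577009 0.1252531 ]
```

View pics/w6.png

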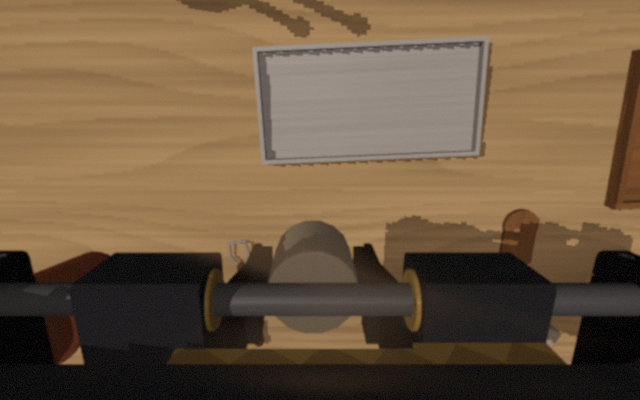

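The tray is centred at (660,133) mm with yaw 2.5°, its size is as given, and its floor is at 4 mm. In the picture it runs from (255,45) to (487,160). Placing stub_b at (658,173).

```bash
python3 -m creep '[{"wx":0,"wy":0,"wz":0,"tx":35,"ty":2,"tz":0,"gripper":-0.3},{"wx":0,"wy":0,"wz":0,"tx":70,"ty":2,"tz":10,"gripper":-0.3},{"wx":0,"wy":0,"wz":0,"tx":77,"ty":2,"tz":40,"gripper":-0.3},{"wx":0,"wy":0,"wz":0,"tx":77,"ty":2,"tz":70,"gripper":-0.3},{"wx":0,"wy":0,"wz":0,"tx":77,"ty":2,"tz":85,"gripper":-0.3}]' 20 | head -2
python3 -m creep '[{"wx":0,"wy":0,"wz":0,"tx":0,"ty":0,"tz":8,"gripper":-0.3},{"wx":0,"wy":0,"wz":0,"tx":0,"ty":0,"tz":14,"gripper":-0.3},{"wx":0,"wy":0,"wz":0,"tx":0,"ty":0,"tz":16,"gripper":-0.3},{"wx":0,"wy":0,"wz":0,"tx":0,"ty":0,"tz":16,"gripper":-0.3},{"wx":0,"wy":0,"wz":0,"tx":0,"ty":0,"tz":16,"gripper":-0.3}]' 20
```

```text
time_s: 13.0
tool_pos: [0.6575, 0.1735, 0.0373]
time_s: 13.42
tool_pos: [0.6615, 0.1733, 0.0267]
tool_rot: [-180.0, -0.1, 0.1]
force: [0.1, -0.3, -1.1]
grip_width: 0.0396
grasp_force: 20.0
```

```bash
python3 -m creep '[{"wx":0,"wy":0,"wz":0,"tx":-1,"ty":0,"tz":2,"gripper":-0.3},{"wx":0,"wy":0,"wz":0,"tx":-1,"ty":0,"tz":4,"gripper":-0.3},{"wx":0,"wy":0,"wz":0,"tx":-1,"ty":0,"tz":5,"gripper":-0.3},{"wx":0,"wy":0,"wz":0,"tx":-1,"ty":0,"tz":5,"gripper":-0.3},{"wx":0,"wy":0,"wz":0,"tx":-1,"ty":0,"tz":5,"gripper":-0.3}]' 20
```

```text
time_s: 13.83
tool_pos: [0.6599, 0.1727, 0.0206]
tool_rot: [180.0, -0.0, 0.1]
force: [-0.6, -0.3, 3.1]
grip_width: 0.0396
grasp_force: 20.0
```

```bash
python3 -m creep '[{"wx":0,"wy":0,"wz":0,"tx":0,"ty":0,"tz":0,"gripper":0.1},{"wx":0,"wy":0,"wz":0,"tx":0,"ty":0,"tz":0,"gripper":0.5},{"wx":0,"wy":0,"wz":0,"tx":0,"ty":0,"tz":0,"gripper":0.5},{"wx":0,"wy":0,"wz":0,"tx":0,"ty":0,"tz":0,"gripper":0.5},{"wx":0,"wy":0,"wz":0,"tx":0,"ty":0,"tz":0,"gripper":0.5}]' | tail -2
python3 -m creep '[{"wx":0,"wy":0,"wz":0,"tx":0,"ty":0,"tz":-10,"gripper":0.5},{"wx":0,"wy":0,"wz":0,"tx":0,"ty":0,"tz":-45,"gripper":0.5},{"wx":0,"wy":0,"wz":0,"tx":-10,"ty":10,"tz":-80,"gripper":0.98},{"wx":0,"wy":0,"wz":0,"tx":-35,"ty":30,"tz":-100,"gripper":0.98},{"wx":0,"wy":0,"wz":0,"tx":-65,"ty":55,"tz":-110,"gripper":0.98}]' | head -2
python3 -m creep '[{"wx":0,"wy":0,"wz":5,"tx":-30,"ty":25,"tz":0,"gripper":0.98},{"wx":0,"wy":0,"wz":10,"tx":-60,"ty":50,"tz":0,"gripper":0.98},{"wx":0,"wy":0,"wz":15,"tx":-90,"ty":75,"tz":0,"gripper":0.98},{"wx":0,"wy":0,"wz":20,"tx":-120,"ty":100,"tz":0,"gripper":0.98},{"wx":0,"wy":0,"wz":22,"tx":-148,"ty":122,"tz":0,"gripper":0.98}]' | head -3
python3 -m creep '[{"wx":0,"wy":0,"wz":0,"tx":0,"ty":0,"tz":0,"gripper":0.98},{"wx":0,"wy":0,"wz":0,"tx":0,"ty":0,"tz":0,"gripper":0.98}]' | head -3
cat >> h.py <<'E'
def toolrect(ztop,r,dz=4):
    im,P=tcloud(); o=get_obs(); z0=o['tool_pos'][2]*1000
    m=(np.hypot(P[...,0],P[...,1])<r)&(abs(P[...,2]-(z0-ztop))<dz)
    g=m&(im.max(-1)>60); p=P[g]; c,s,a=cv2.minAreaRect(p[:,:2].astype(np.float32))
    print('tool-frame',len(p),np.round(c,1),np.round(s,1),round(a,1),'z above bench',(z0-np.median(p[:,2])).round(1),'tcp',np.round(o['tool_pos'],4),'min',p.min(0).round(1),'max',p.max(0).round(1)); return im
E
python3 - <<'E'
from h import *
im=toolrect(30,60)
ring((.66,.175),.04,.043,.056,"side");ring((.66,.175),.04,.043,.056,"scene")
E
```

```text
grip_width: 0.0622
grasp_force: 0.0
time_s: 14.67
tool_pos: [0.5968, 0.1204, 0.1343]
time_s: 15.08
tool_pos: [0.4453, -0.006, 0.1304]
tool_rot: [180.0, -0.1, -22.1]
time_s: 15.25
tool_pos: [0.4462, -0.0063, 0.1308]
tool_rot: [179.9, -0.1, -22.1]
tool-frame 3814 [-2.7 -0.2] [30. 80.] 89.8 z above bench 29.8 tcp [ 0.4475 -0.0049  0.131 ] min [-42.7 -15.3  99.2] max [ 37.3  14.9 104.8]
N 237 rect [659.3 175.3] [38.6 38.9] 27.6 z50/95 [47.6 49.6] mean [658.4 176.6]
N 186 rect [657.6 170.7] [38.6 38.7] 3.1 z50/95 [48.5 51.9] mean [658.3 170.4]
```

```bash
python3 -m creep '[{"wx":0,"wy":0,"wz":0,"tx":-3,"ty":0,"tz":35,"gripper":0.98},{"wx":0,"wy":0,"wz":0,"tx":-3,"ty":0,"tz":75,"gripper":0.98},{"wx":0,"wy":0,"wz":0,"tx":-3,"ty":0,"tz":105,"gripper":0.8},{"wx":0,"wy":0,"wz":0,"tx":-3,"ty":0,"tz":119,"gripper":0.2},{"wx":0,"wy":0,"wz":0,"tx":-3,"ty":0,"tz":123,"gripper":-0.2}]' 25 | head -2
python3 -m creep '[{"wx":0,"wy":0,"wz":0,"tx":0,"ty":0,"tz":0,"gripper":-0.5},{"wx":0,"wy":0,"wz":0,"tx":0,"ty":0,"tz":0,"gripper":-0.5},{"wx":0,"wy":0,"wz":0,"tx":0,"ty":0,"tz":0,"gripper":-0.5},{"wx":0,"wy":0,"wz":0,"tx":0,"ty":0,"tz":0,"gripper":-0.5},{"wx":0,"wy":0,"wz":0,"tx":0,"ty":0,"tz":0,"gripper":-0.5}]' 25 | head -2
python3 -m creep '[{"wx":0,"wy":0,"wz":0,"tx":0,"ty":0,"tz":0,"gripper":-0.5},{"wx":0,"wy":0,"wz":0,"tx":0,"ty":0,"tz":0,"gripper":-0.5},{"wx":0,"wy":0,"wz":0,"tx":0,"ty":0,"tz":0,"gripper":-0.5},{"wx":0,"wy":0,"wz":0,"tx":0,"ty":0,"tz":0,"gripper":-0.5},{"wx":0,"wy":0,"wz":0,"tx":0,"ty":0,"tz":0,"gripper":-0.5}]' 25
```

```text
time_s: 15.82
tool_pos: [0.4425, -0.0015, 0.0041]
time_s: 16.23
tool_pos: [0.4453, -0.0037, 0.008]
time_s: 16.65
tool_pos: [0.4446, -0.0039, 0.0075]
tool_rot: [180.0, -0.0, -21.9]
force: [-1.9, -0.1, 6.3]
grip_width: 0.03
grasp_force: 25.0
```

```bash
python3 -m creep '[{"wx":0,"wy":0,"wz":0,"tx":0,"ty":0,"tz":-15,"gripper":-0.5},{"wx":0,"wy":0,"wz":-6,"tx":0,"ty":0,"tz":-50,"gripper":-0.5},{"wx":0,"wy":0,"wz":-12,"tx":25,"ty":4,"tz":-80,"gripper":-0.5},{"wx":0,"wy":0,"wz":-18,"tx":60,"ty":9,"tz":-100,"gripper":-0.5},{"wx":0,"wy":0,"wz":-24.5,"tx":95,"ty":15,"tz":-115,"gripper":-0.5}]' 25
python3 -m creep '[{"wx":0,"wy":0,"wz":0,"tx":0,"ty":30,"tz":0,"gripper":-0.5},{"wx":0,"wy":0,"wz":0,"tx":0,"ty":50,"tz":0,"gripper":-0.5},{"wx":0,"wy":0,"wz":0,"tx":0,"ty":50,"tz":0,"gripper":-0.5},{"wx":0,"wy":0,"wz":0,"tx":0,"ty":50,"tz":0,"gripper":-0.5}]' 25
python3 - <<'E'
from h import *
im,P=cloud("wrist"); cv2.imwrite("pics/w7.png",im[...,::-1])
x,y,z=P[...,0],P[...,1],P[...,2]
l=(z>.0085)&(z<.016)&(abs(x-.643)<.1)&(abs(y+.148)<.12)
p=P[l]; c,s,a=cv2.minAreaRect((p[:,:2]*1000).astype(np.float32)); print('lip',len(p),c,s,a)
f=P[(abs(x-.643)<.04)&(abs(y+.148)<.06)]; print('floor',np.nanmedian(f[:,2])); print(get_obs()['tool_pos'],get_obs()['tool_rot'])
E
```

```text
time_s: 17.07
tool_pos: [0.5284, -0.0533, 0.1245]
tool_rot: [179.9, -0.2, 3.0]
force: [1.3, 0.4, -1.5]
grip_width: 0.0299
grasp_force: 25.0
time_s: 17.4
tool_pos: [0.5284, -0.1041, 0.1211]
tool_rot: [-180.0, 0.1, 2.4]
force: [-0.5, -0.1, -1.9]
grip_width: 0.0297
grasp_force: 25.0
lip 3766 (628.9740600585938, -150.92495727539062) (93.35326385498047, 170.99392700195312) 2.527341604232788
floor 0.0036476426392437478
[ 0.5284856  -0.1024402   0.12125765] [-1.79929409e+02  6.17866002e-02  2.56071591e+00]
```

View pics/w7.png

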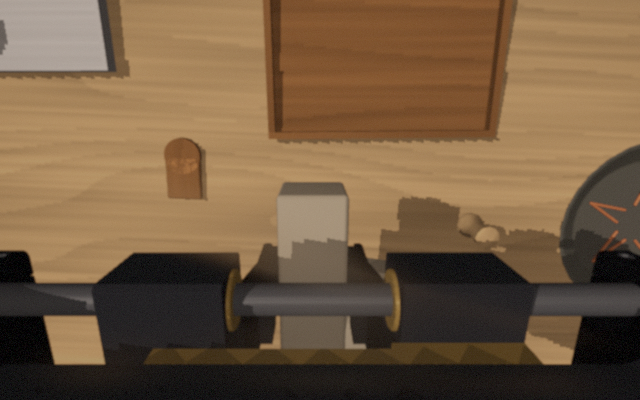

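The prop is held level at (313,260), with the tray's near lip at row 135. The tray centre works out at about (642,-150) mm, yaw 2.5°, floor 3.7 mm.

```bash
python3 -m creep '[{"wx":0,"wy":0,"wz":0,"tx":35,"ty":5,"tz":0,"gripper":-0.5},{"wx":0,"wy":0,"wz":0,"tx":75,"ty":10,"tz":0,"gripper":-0.5},{"wx":0,"wy":0,"wz":0,"tx":105,"ty":14,"tz":20,"gripper":-0.5},{"wx":0,"wy":0,"wz":0,"tx":111,"ty":14,"tz":50,"gripper":-0.5},{"wx":0,"wy":0,"wz":0,"tx":111,"ty":14,"tz":75,"gripper":-0.5}]' 25|head -2
python3 -m creep '[{"wx":0,"wy":0,"wz":0,"tx":0,"ty":0,"tz":15,"gripper":-0.5},{"wx":0,"wy":0,"wz":0,"tx":0,"ty":0,"tz":25,"gripper":-0.5},{"wx":0,"wy":0,"wz":0,"tx":0,"ty":0,"tz":28,"gripper":-0.5},{"wx":0,"wy":0,"wz":0,"tx":0,"ty":0,"tz":28,"gripper":-0.5},{"wx":0,"wy":0,"wz":0,"tx":0,"ty":0,"tz":28,"gripper":-0.5}]' 25
python3 -c "
from h import *
print(get_obs()['tool_pos'],get_obs()['force'])"
```

```text
time_s: 17.87
tool_pos: [0.6428, -0.1091, 0.0455]
time_s: 18.28
tool_pos: [0.6414, -0.1117, 0.0205]
tool_rot: [180.0, -0.1, 2.6]
force: [0.0, 0.1, -0.2]
grip_width: 0.0298
grasp_force: 25.0
[ 0.64140363 -0.11169283  0.02054634] [ 0.00593494  0.14614758 -0.2497527 ]
```

```bash
python3 -m creep '[{"wx":0,"wy":0,"wz":0,"tx":0,"ty":2,"tz":3,"gripper":-0.5},{"wx":0,"wy":0,"wz":0,"tx":0,"ty":2,"tz":6,"gripper":-0.5},{"wx":0,"wy":0,"wz":0,"tx":0,"ty":2,"tz":8,"gripper":-0.5},{"wx":0,"wy":0,"wz":0,"tx":0,"ty":2,"tz":8,"gripper":-0.5},{"wx":0,"wy":0,"wz":0,"tx":0,"ty":2,"tz":8,"gripper":-0.5}]' 25
```

```text
time_s: 18.7
tool_pos: [0.6411, -0.1143, 0.0116]
tool_rot: [179.9, -0.1, 2.6]
force: [-0.7, -1.9, 1.7]
grip_width: 0.0297
grasp_force: 25.0
```

```bash
python3 -m creep '[{"wx":0,"wy":0,"wz":0,"tx":0,"ty":0,"tz":0,"gripper":-0.1},{"wx":0,"wy":0,"wz":0,"tx":0,"ty":0,"tz":0,"gripper":0.1},{"wx":0,"wy":0,"wz":0,"tx":0,"ty":0,"tz":0,"gripper":0.1},{"wx":0,"wy":0,"wz":0,"tx":0,"ty":0,"tz":0,"gripper":0.1},{"wx":0,"wy":0,"wz":0,"tx":0,"ty":0,"tz":0,"gripper":0.1}]' | tail -2
python3 -m creep '[{"wx":0,"wy":0,"wz":0,"tx":0,"ty":0,"tz":-10,"gripper":0.1},{"wx":0,"wy":0,"wz":0,"tx":0,"ty":0,"tz":-45,"gripper":0.1},{"wx":0,"wy":0,"wz":0,"tx":-10,"ty":0,"tz":-80,"gripper":0.98},{"wx":0,"wy":0,"wz":0,"tx":-35,"ty":5,"tz":-105,"gripper":0.98},{"wx":0,"wy":0,"wz":0,"tx":-70,"ty":8,"tz":-115,"gripper":0.98}]' | head -2
python3 -m creep '[{"wx":0,"wy":0,"wz":3,"tx":-38,"ty":5,"tz":0,"gripper":0.98},{"wx":0,"wy":0,"wz":6,"tx":-75,"ty":10,"tz":0,"gripper":0.98},{"wx":0,"wy":0,"wz":9,"tx":-110,"ty":16,"tz":0,"gripper":0.98},{"wx":0,"wy":0,"wz":9.5,"tx":-131,"ty":20,"tz":0,"gripper":0.98},{"wx":0,"wy":0,"wz":9.5,"tx":-131,"ty":20,"tz":0,"gripper":0.98}]' | head -3
python3 -m creep '[{"wx":0,"wy":0,"wz":0,"tx":0,"ty":0,"tz":0,"gripper":0.98}]' | head -3
python3 - <<'E'
from h import *
im=toolrect(30,60)
ring((.641,-.114),.055,.028,.045,"side");ring((.641,-.114),.055,.028,.045,"scene")
E
```

```text
grip_width: 0.0473
grasp_force: 0.0
time_s: 19.53
tool_pos: [0.5749, -0.1241, 0.1311]
time_s: 19.95
tool_pos: [0.4367, -0.1527, 0.1262]
tool_rot: [179.8, 0.2, -7.1]
time_s: 20.03
tool_pos: [0.4408, -0.1515, 0.1269]
tool_rot: [179.9, -0.1, -7.0]
tool-frame 3940 [ 0.1 -0.8] [29.7 79.6] 89.0 z above bench 29.7 tcp [ 0.4419 -0.1509  0.127 ] min [-39.8 -16.1  94.8] max [ 39.9  14.5 100.1]
N 289 rect [ 642.7 -111.1] [80.4 36. ] 3.1 z50/95 [33.4 36.4] mean [ 641.  -109.2]
N 404 rect [ 640.7 -115.4] [81.9 31.3] 2.9 z50/95 [34.5 38.3] mean [ 641.8 -115.6]
```

```bash
python3 -m creep '[{"wx":0,"wy":0,"wz":-1,"tx":0,"ty":-1,"tz":35,"gripper":0.98},{"wx":0,"wy":0,"wz":-1,"tx":0,"ty":-1,"tz":75,"gripper":0.98},{"wx":0,"wy":0,"wz":-1,"tx":0,"ty":-1,"tz":103,"gripper":0.8},{"wx":0,"wy":0,"wz":-1,"tx":0,"ty":-1,"tz":115,"gripper":0.2},{"wx":0,"wy":0,"wz":-1,"tx":0,"ty":-1,"tz":119,"gripper":-0.2}]' 25 | head -2
python3 -m creep '[{"wx":0,"wy":0,"wz":0,"tx":0,"ty":0,"tz":0,"gripper":-0.5},{"wx":0,"wy":0,"wz":0,"tx":0,"ty":0,"tz":0,"gripper":-0.5},{"wx":0,"wy":0,"wz":0,"tx":0,"ty":0,"tz":0,"gripper":-0.5},{"wx":0,"wy":0,"wz":0,"tx":0,"ty":0,"tz":0,"gripper":-0.5},{"wx":0,"wy":0,"wz":0,"tx":0,"ty":0,"tz":0,"gripper":-0.5}]' 25 | head -2
python3 -m creep '[{"wx":0,"wy":0,"wz":0,"tx":0,"ty":0,"tz":0,"gripper":-0.5},{"wx":0,"wy":0,"wz":0,"tx":0,"ty":0,"tz":0,"gripper":-0.5},{"wx":0,"wy":0,"wz":0,"tx":0,"ty":0,"tz":0,"gripper":-0.5},{"wx":0,"wy":0,"wz":0,"tx":0,"ty":0,"tz":0,"gripper":-0.5},{"wx":0,"wy":0,"wz":0,"tx":0,"ty":0,"tz":0,"gripper":-0.5}]' 25
python3 -c "
from h import *
to(.644,-.187,.0115,2.5)"
```

```text
time_s: 20.6
tool_pos: [0.4404, -0.1482, 0.0047]
time_s: 21.02
tool_pos: [0.4422, -0.1504, 0.0081]
time_s: 21.43
tool_pos: [0.4416, -0.1503, 0.0076]
tool_rot: [179.9, -0.0, -5.9]
force: [-1.0, -1.1, 6.6]
grip_width: 0.0298
grasp_force: 25.0
t [205.1  15.6  -3.8] w [ 0.06 -0.03 -8.4 ]
```

```bash
python3 -m creep '[{"wx":0,"wy":0,"wz":0,"tx":0,"ty":0,"tz":-15,"gripper":-0.5},{"wx":0,"wy":0,"wz":-2,"tx":0,"ty":0,"tz":-45,"gripper":-0.5},{"wx":0,"wy":0,"wz":-4,"tx":25,"ty":2,"tz":-70,"gripper":-0.5},{"wx":0,"wy":0,"wz":-6,"tx":62,"ty":5,"tz":-80,"gripper":-0.5},{"wx":0,"wy":0,"wz":-8.4,"tx":100,"ty":8,"tz":-85,"gripper":-0.5}]' 25 | head -2
python3 -c "
from h import *
to(.644,-.187,.0115,2.5)"
python3 -m creep '[{"wx":0,"wy":0,"wz":0,"tx":38,"ty":7,"tz":0,"gripper":-0.5},{"wx":0,"wy":0,"wz":0,"tx":75,"ty":14,"tz":0,"gripper":-0.5},{"wx":0,"wy":0,"wz":0,"tx":104,"ty":22,"tz":15,"gripper":-0.5},{"wx":0,"wy":0,"wz":0,"tx":104,"ty":22,"tz":45,"gripper":-0.5},{"wx":0,"wy":0,"wz":0,"tx":104,"ty":22,"tz":60,"gripper":-0.5}]' 25 | head -2
python3 -m creep '[{"wx":0,"wy":0,"wz":0,"tx":0,"ty":0,"tz":5,"gripper":-0.5},{"wx":0,"wy":0,"wz":0,"tx":0,"ty":0,"tz":10,"gripper":-0.5},{"wx":0,"wy":0,"wz":0,"tx":0,"ty":0,"tz":10,"gripper":-0.5},{"wx":0,"wy":0,"wz":0,"tx":0,"ty":0,"tz":10,"gripper":-0.5}]' 25
python3 -c "
from h import *
to(.644,-.187,.0115,2.5)"
```

```text
time_s: 21.85
tool_pos: [0.5414, -0.1693, 0.0942]
t [101.5  21.9  83. ] w [ 0.18 -0.14  0.02]
time_s: 22.27
tool_pos: [0.644, -0.1848, 0.0277]
time_s: 22.6
tool_pos: [0.6449, -0.1857, 0.0232]
tool_rot: [179.9, -0.1, 2.5]
force: [0.0, -0.3, -1.5]
grip_width: 0.03
grasp_force: 25.0
t [-0.9  1.2 11.7] w [ 0.05 -0.07 -0.  ]
```

```bash
python3 -m creep '[{"wx":0,"wy":0,"wz":0,"tx":-1,"ty":1,"tz":4,"gripper":-0.5},{"wx":0,"wy":0,"wz":0,"tx":-1,"ty":1,"tz":8,"gripper":-0.5},{"wx":0,"wy":0,"wz":0,"tx":-1,"ty":1,"tz":11,"gripper":-0.5},{"wx":0,"wy":0,"wz":0,"tx":-1,"ty":1,"tz":11,"gripper":-0.5},{"wx":0,"wy":0,"wz":0,"tx":-1,"ty":1,"tz":11,"gripper":-0.5}]' 25
```

```text
time_s: 23.02
tool_pos: [0.6439, -0.187, 0.0115]
tool_rot: [180.0, -0.0, 2.5]
force: [-1.0, -0.7, 1.7]
grip_width: 0.0299
grasp_force: 25.0
```

```bash
python3 -m creep '[{"wx":0,"wy":0,"wz":0,"tx":0,"ty":0,"tz":0,"gripper":-0.1},{"wx":0,"wy":0,"wz":0,"tx":0,"ty":0,"tz":0,"gripper":0.1},{"wx":0,"wy":0,"wz":0,"tx":0,"ty":0,"tz":0,"gripper":0.1},{"wx":0,"wy":0,"wz":0,"tx":0,"ty":0,"tz":0,"gripper":0.1},{"wx":0,"wy":0,"wz":0,"tx":0,"ty":0,"tz":0,"gripper":0.1}]' | tail -2
python3 -m creep '[{"wx":0,"wy":0,"wz":0,"tx":0,"ty":0,"tz":-10,"gripper":0.1},{"wx":0,"wy":0,"wz":0,"tx":0,"ty":0,"tz":-45,"gripper":0.1},{"wx":0,"wy":0,"wz":0,"tx":-10,"ty":0,"tz":-80,"gripper":0.98},{"wx":0,"wy":0,"wz":1,"tx":-35,"ty":10,"tz":-105,"gripper":0.98},{"wx":0,"wy":0,"wz":2.5,"tx":-70,"ty":18,"tz":-115,"gripper":0.98}]' | head -2
python3 -m creep '[{"wx":0,"wy":0,"wz":0,"tx":-38,"ty":10,"tz":0,"gripper":0.98},{"wx":0,"wy":0,"wz":0,"tx":-76,"ty":20,"tz":0,"gripper":0.98},{"wx":0,"wy":0,"wz":0,"tx":-114,"ty":30,"tz":0,"gripper":0.98},{"wx":0,"wy":0,"wz":0,"tx":-152,"ty":40,"tz":0,"gripper":0.98},{"wx":0,"wy":0,"wz":0,"tx":-190,"ty":50,"tz":0,"gripper":0.98}]' | head -3
python3 -c "
from h import *
to(.345,-.277,.12,0)"
python3 -m creep '[{"wx":0,"wy":0,"wz":0,"tx":-20,"ty":5,"tz":0,"gripper":0.98},{"wx":0,"wy":0,"wz":0,"tx":-40,"ty":11,"tz":5,"gripper":0.98},{"wx":0,"wy":0,"wz":0,"tx":-40,"ty":11,"tz":5,"gripper":0.98}]' | head -3
python3 - <<'E'
from h import *
im=toolrect(44,40)
ring((.644,-.187),.055,.028,.045,"side");ring((.644,-.187),.055,.028,.045,"scene")
E
```

```text
grip_width: 0.0468
grasp_force: 0.0
time_s: 23.85
tool_pos: [0.5788, -0.2065, 0.1314]
time_s: 24.27
tool_pos: [0.3831, -0.2578, 0.1266]
tool_rot: [179.9, -0.0, 0.0]
t [-38.1  19.2   6.6] w [ 0.06 -0.05  0.03]
time_s: 24.52
tool_pos: [0.3403, -0.2701, 0.1209]
tool_rot: [179.9, 0.2, -0.3]
tool-frame 2383 [4.5 7.6] [38.8 39. ] 0.8 z above bench 44.1 tcp [ 0.3428 -0.2694  0.1213] min [-14.9 -12.   74.8] max [23.9 27.  81.3]
N 253 rect [ 645.  -184.9] [78.6 39.1] 1.2 z50/95 [33.3 35.9] mean [ 644.7 -182. ]
N 410 rect [ 642.7 -188.1] [81.5 29.6] 1.9 z50/95 [34.7 38.5] mean [ 644.5 -188.1]
```

```bash
python3 -m creep '[{"wx":0,"wy":0,"wz":0,"tx":4,"ty":7.5,"tz":30,"gripper":0.98},{"wx":0,"wy":0,"wz":0,"tx":4,"ty":7.5,"tz":65,"gripper":0.98},{"wx":0,"wy":0,"wz":0,"tx":4,"ty":7.5,"tz":90,"gripper":0.9},{"wx":0,"wy":0,"wz":0,"tx":4,"ty":7.5,"tz":104,"gripper":0.4},{"wx":0,"wy":0,"wz":0,"tx":4,"ty":7.5,"tz":104,"gripper":0}]' 20 | head -2
python3 -m creep '[{"wx":0,"wy":0,"wz":0,"tx":0,"ty":0,"tz":0,"gripper":-0.3},{"wx":0,"wy":0,"wz":0,"tx":0,"ty":0,"tz":0,"gripper":-0.3},{"wx":0,"wy":0,"wz":0,"tx":0,"ty":0,"tz":0,"gripper":-0.3},{"wx":0,"wy":0,"wz":0,"tx":0,"ty":0,"tz":0,"gripper":-0.3},{"wx":0,"wy":0,"wz":0,"tx":0,"ty":0,"tz":0,"gripper":-0.3}]' 20 | head -2
python3 -m creep '[{"wx":0,"wy":0,"wz":0,"tx":0,"ty":0,"tz":0,"gripper":-0.3},{"wx":0,"wy":0,"wz":0,"tx":0,"ty":0,"tz":0,"gripper":-0.3},{"wx":0,"wy":0,"wz":0,"tx":0,"ty":0,"tz":0,"gripper":-0.3},{"wx":0,"wy":0,"wz":0,"tx":0,"ty":0,"tz":0,"gripper":-0.3}]' 20
python3 -c "
from h import *
to(.662,.093,.0205,0)"
```

```text
time_s: 25.08
tool_pos: [0.3482, -0.2734, 0.0142]
time_s: 25.5
tool_pos: [0.3493, -0.2767, 0.018]
time_s: 25.83
tool_pos: [0.3492, -0.2767, 0.0178]
tool_rot: [179.9, -0.0, -0.0]
force: [-0.2, 0.4, 5.4]
grip_width: 0.0395
grasp_force: 20.0
t [ 312.8 -369.7   -3. ] w [ 0.08 -0.05 -0.  ]
```

```bash
python3 -m creep '[{"wx":0,"wy":0,"wz":0,"tx":0,"ty":0,"tz":-15,"gripper":-0.3},{"wx":0,"wy":0,"wz":0,"tx":0,"ty":0,"tz":-50,"gripper":-0.3},{"wx":0,"wy":0,"wz":0,"tx":15,"ty":-15,"tz":-80,"gripper":-0.3},{"wx":0,"wy":0,"wz":0,"tx":40,"ty":-40,"tz":-95,"gripper":-0.3},{"wx":0,"wy":0,"wz":0,"tx":65,"ty":-70,"tz":-100,"gripper":-0.3}]' 20 | head -2
python3 -m creep '[{"wx":0,"wy":0,"wz":0,"tx":25,"ty":-30,"tz":0,"gripper":-0.3},{"wx":0,"wy":0,"wz":0,"tx":50,"ty":-60,"tz":0,"gripper":-0.3},{"wx":0,"wy":0,"wz":0,"tx":75,"ty":-90,"tz":0,"gripper":-0.3},{"wx":0,"wy":0,"wz":0,"tx":100,"ty":-120,"tz":0,"gripper":-0.3},{"wx":0,"wy":0,"wz":0,"tx":125,"ty":-150,"tz":0,"gripper":-0.3}]' 20 | head -2
python3 -m creep '[{"wx":0,"wy":0,"wz":0,"tx":25,"ty":-30,"tz":0,"gripper":-0.3},{"wx":0,"wy":0,"wz":0,"tx":50,"ty":-60,"tz":0,"gripper":-0.3},{"wx":0,"wy":0,"wz":0,"tx":75,"ty":-90,"tz":0,"gripper":-0.3},{"wx":0,"wy":0,"wz":0,"tx":100,"ty":-120,"tz":0,"gripper":-0.3},{"wx":0,"wy":0,"wz":0,"tx":120,"ty":-146,"tz":0,"gripper":-0.3}]' 20 | head -2
python3 -m creep '[{"wx":0,"wy":0,"wz":0,"tx":0,"ty":0,"tz":0,"gripper":-0.3},{"wx":0,"wy":0,"wz":0,"tx":0,"ty":0,"tz":0,"gripper":-0.3}]' 20
python3 -c "
from h import *
to(.662,.093,.0215,0)"
```

```text
time_s: 26.25
tool_pos: [0.4153, -0.208, 0.1199]
time_s: 26.67
tool_pos: [0.5391, -0.0547, 0.1166]
time_s: 27.08
tool_pos: [0.6594, 0.0921, 0.1157]
time_s: 27.25
tool_pos: [0.658, 0.0931, 0.1157]
tool_rot: [-179.9, 0.1, 0.3]
force: [0.3, -0.9, -1.5]
grip_width: 0.0394
grasp_force: 20.0
t [ 4.2  0.3 94.2] w [-0.11  0.13  0.26]
```

```bash
python3 -m creep '[{"wx":0,"wy":0,"wz":0,"tx":3,"ty":0,"tz":30,"gripper":-0.3},{"wx":0,"wy":0,"wz":0,"tx":3,"ty":0,"tz":60,"gripper":-0.3},{"wx":0,"wy":0,"wz":0,"tx":3,"ty":0,"tz":80,"gripper":-0.3},{"wx":0,"wy":0,"wz":0,"tx":3,"ty":0,"tz":86,"gripper":-0.3},{"wx":0,"wy":0,"wz":0,"tx":3,"ty":0,"tz":86,"gripper":-0.3}]' 20
python3 -m creep '[{"wx":0,"wy":0,"wz":0,"tx":0,"ty":0,"tz":0,"gripper":-0.3},{"wx":0,"wy":0,"wz":0,"tx":0,"ty":0,"tz":2,"gripper":-0.3},{"wx":0,"wy":0,"wz":0,"tx":0,"ty":0,"tz":4,"gripper":-0.3},{"wx":0,"wy":0,"wz":0,"tx":0,"ty":0,"tz":4,"gripper":-0.3},{"wx":0,"wy":0,"wz":0,"tx":0,"ty":0,"tz":4,"gripper":-0.3}]' 20
```

```text
time_s: 27.67
tool_pos: [0.6595, 0.0876, 0.0286]
tool_rot: [179.9, 0.3, -0.1]
force: [0.6, -0.6, -0.9]
grip_width: 0.0391
grasp_force: 20.0
time_s: 28.08
tool_pos: [0.662, 0.0899, 0.0277]
tool_rot: [180.0, -0.1, 0.0]
force: [-0.0, -0.0, -0.5]
grip_width: 0.0394
grasp_force: 20.0
```

```bash
python3 -m creep '[{"wx":0,"wy":0,"wz":0,"tx":0,"ty":-1,"tz":2,"gripper":-0.3},{"wx":0,"wy":0,"wz":0,"tx":0,"ty":-2,"tz":4,"gripper":-0.3},{"wx":0,"wy":0,"wz":0,"tx":0,"ty":-2,"tz":6,"gripper":-0.3},{"wx":0,"wy":0,"wz":0,"tx":0,"ty":-2,"tz":6,"gripper":-0.3},{"wx":0,"wy":0,"wz":0,"tx":0,"ty":-2,"tz":6,"gripper":-0.3}]' 20
```

```text
time_s: 28.5
tool_pos: [0.6617, 0.0924, 0.0218]
tool_rot: [180.0, -0.0, 0.0]
force: [-1.6, -1.1, 5.0]
grip_width: 0.0396
grasp_force: 20.0
```

```bash
python3 -m creep '[{"wx":0,"wy":0,"wz":0,"tx":0,"ty":0,"tz":0,"gripper":0.1},{"wx":0,"wy":0,"wz":0,"tx":0,"ty":0,"tz":0,"gripper":0.3},{"wx":0,"wy":0,"wz":0,"tx":0,"ty":0,"tz":0,"gripper":0.3},{"wx":0,"wy":0,"wz":0,"tx":0,"ty":0,"tz":0,"gripper":0.3},{"wx":0,"wy":0,"wz":0,"tx":0,"ty":0,"tz":0,"gripper":0.3}]' | tail -2
python3 -m creep '[{"wx":0,"wy":0,"wz":0,"tx":0,"ty":0,"tz":-10,"gripper":0.3},{"wx":0,"wy":0,"wz":0,"tx":0,"ty":0,"tz":-40,"gripper":0.3},{"wx":0,"wy":0,"wz":0,"tx":0,"ty":0,"tz":-80,"gripper":0.3},{"wx":0,"wy":0,"wz":0,"tx":-30,"ty":0,"tz":-105,"gripper":0.3},{"wx":0,"wy":0,"wz":0,"tx":-70,"ty":0,"tz":-120,"gripper":0.3}]' | head -2
python3 -m creep '[{"wx":0,"wy":0,"wz":0,"tx":-40,"ty":0,"tz":-20,"gripper":0.3},{"wx":0,"wy":0,"wz":0,"tx":-80,"ty":0,"tz":-40,"gripper":0.3},{"wx":0,"wy":0,"wz":0,"tx":-80,"ty":0,"tz":-40,"gripper":0.3}]' | head -2
python3 - <<'E'
from h import *
im=ring((.66,.175),.03,.043,.056,"side");ring((.661,.092),.03,.043,.056,"side");ring((.661,.092),.03,.043,.056,"scene")
ring((.516,.365),.045,.105,.13,"side");ring((.525,-.366),.09,.012,.03,"side")
im,_=optics.read_camera("scene"); cv2.imwrite("pics/end.png",im[...,::-1])
E
```

```text
grip_width: 0.0556
grasp_force: 0.0
time_s: 29.33
tool_pos: [0.5959, 0.0928, 0.1449]
time_s: 29.58
tool_pos: [0.5091, 0.0936, 0.184]
N 241 rect [660.  175.2] [38.6 39.3] 58.7 z50/95 [47.6 49.9] mean [658.3 176.6]
N 205 rect [657.9  95.3] [37.8 39.5] 35.7 z50/95 [47.5 49.9] mean [657.1  96.6]
N 193 rect [656.7  90.9] [37.3 38.6] 24.0 z50/95 [48.5 52. ] mean [657.3  90.1]
N 620 rect [516.8 366. ] [65.2 64.2] 86.0 z50/95 [115.8 118.7] mean [517.8 365.2]
N 330 rect [ 521.7 -368.2] [127.3 143.4] 11.2 z50/95 [16.7 21.2] mean [ 524.3 -386.5]
```

View pics/end.png

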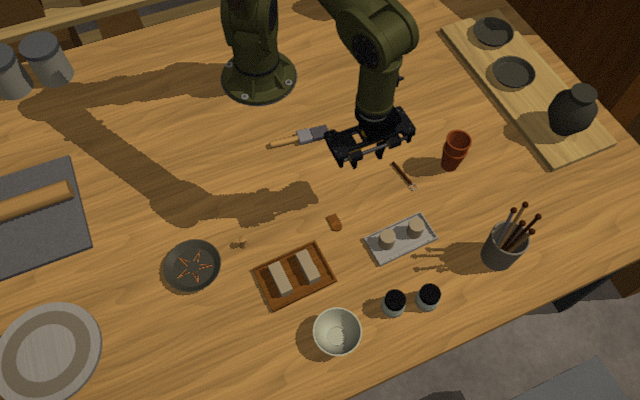

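The scene view shows both props flat in the wooden tray at (281,279) and (307,266), and both stubs in the metal tray at (387,239) and (415,227). The tumblers are nested at (455,150), the plate has not moved from (193,266), and the arm is clear of everything.

```bash
python3 -c "
from cell import env
print(env.sign_off())"
```

```text
the job is handed in; nothing more can be done
None
```

The job is handed in at about 30 s on the robot's clock: last measurements show both props flat in the wooden tray, both stubs in the metal tray, the tumblers nested upright with rims 37 mm apart, and the plate where it was; sign-off returned no verdict.

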